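# Morning check of the burnisher's stop button

## Robot

A 6-joint arm with a two-finger parallel gripper is mounted at the origin on the work surface. World frame = base frame: x ahead of the robot, y to its left, z up, the work surface at z = 0. Lengths are in mm, angles in rad, forces in N, time in s.
With the tool pointing down it reaches from about 350 to 775 mm from the base axis. Payload 5.5 kg.
Tool frame: the origin (TCP) lies midway between the tips of the shut fingers; the grasp point (between the pads) lies 19 mm behind it; z points along the fingers, y is the direction in which the jaws open and shut (so a half turn about z gives the same grasp; the last joint's range is limited). The gripper opens to 85 mm and grips with 20 to 120 N. Pads are 22 mm wide; open, the fingers measure 114 mm over their backs; the gripper's body (76 mm by 85 mm) begins 54 mm behind the grasp point. The pads swing forward as they close: fully open they stand 13 mm farther back than shut.
Start: joints at [-1.33, 0.313, 0.046, 1.304, 0, 1.431], TCP at [213.705, -533.856, 231.323] pointing down, gripper open.
Joint ranges: [-2.76, 2.76], [-0.86, 1.69], [-1.03, 1.26], [-2.2, 2.34], [-1.47, 1.5], [-3.14, 3.14]. Speed limits (rad/s): [2.57, 2.57, 3.14, 3.14, 3.14, 3.14].

## Interface

Orientations are given as a unit quaternion [x, y, z, w].
In Python, from workcell import ctrl, command_gripper, solver, status, imaging, workorder, boxes_of, masks_of, mark_of gives the robot as it stands. Calls block until the motion is done:
- ctrl.goto(position, orientation): joint-space move of the TCP to a pose.
- ctrl.movel(position, rotation=None, speed=150): straight line of the TCP; rotation=None keeps the orientation; speed is the mean speed in mm/s.
- ctrl.move_j(angles): joint-space move.
- command_gripper(opening, effort=None): opening from 0.0 (shut) to 1.0 (fully open); effort is the grip in N (None keeps the last); returns when the fingers have stopped.
- ctrl.pause(seconds).
- solver.solve_ik(position, orientation): joint angles nearest the present ones, or None.
- status.get_state(): the state.
- imaging.get_image(name): name is "scene" or "top" or "wrist"; returns (picture, depth): 480x640x3 uint8, red, green, blue; 480x640 float32, mm along the optical axis (not along the pixel's ray), 0 where there is no reading.
- imaging.camera_info(name): a dict with "fx", "fy", "cx", "cy" (pixels), "view" (4x4, takes a point from world to camera coordinates). Camera axes: x right, y up, looking along -z (the intrinsics and any distortion apply to the point x, -y, -z); pixel columns grow to the right and rows downward; lengths in mm; the calibration is good to about 2 mm. A picture is of the moment at which its call begins: read the wrist's pose just before it. camera_info takes no time and is no camera call; for the wrist camera it gives the pose at the moment of the call.
A pose or a line that the arm cannot do raises ctrl.MotionError and nothing moves.
- workorder.sign_off(): hands the job in, once; it reports no verdict.
Trained networks look in the newest picture that a camera, given by its name, has taken for a name from the list of things; names that differ only in an ending like _2 or _b are one class to them, and where a whole thing is asked for, a point or a joint stands for the part that bears it (a point fixed in the world has none). Each returns a list of dicts, best first, with "p" (0 to 1); they miss things now and then, are a little off and sometimes report something else, mostly with a low value. They report only what shows in the picture. A call takes as long as a camera call.
- boxes_of(name, camera): "rect" ([left, top, width, height] in pixels, round what is visible of it).
- masks_of(name, camera): "region" (480x640 bool, what is visible of it) and "rect" ([left, top, width, height] in pixels, round what is visible of it).
- mark_of(name, camera): "xy" ([column, row] in pixels: a listed point, or the origin of a listed thing).
The state is a dict: "t": time; "qpos": joint angles; "joint_vel": joint speeds; "joint_efforts": joint torques, N m; "position": TCP position; "eef_rot": TCP orientation; "contact_force": force on the tool from outside, world axes, zero at the start; "ft_torque": the same for the moment, N m; "grip_width": opening from 0.0 (shut) to 1.0 (fully open).
Only numpy, scipy, OpenCV 4.12 (cv2) and the standard library are available. Lean on these libraries where they do the work, as an engineer would, in place of code of your own. Each camera call takes 0.05 s, during which the arm holds its last target. There are 200 camera calls.

## Task

Check the stop on the leather burnisher: push its mushroom button in with the fingertips until it latches, and take the fingers off to see that it stays in by itself. Then push its raised turn grip round clockwise with the fingertips until the button springs back out, and let go so that it rests fully out and untwisted. Pinch nothing, do not press the start button next to it, and leave the things lying about where they are.

Things in the scene. Friction and masses are not known exactly. Their poses are not given: they have to be found in the camera images.
- stop_box: The stop station, fixed: a grey enclosure 92 x 92 x 64 mm (x, y, z), screwed on the burnisher's 12 mm thick green base plate. Origin at the centre of its underside, z up. On its top stands a fixed grey protective collar, 80 mm outside and 70 mm inside diameter, rising to 82 mm above this origin. Inside it sits the red mushroom head, 60 mm in diameter, centred on the station's z axis; a raised turn grip crosses its top.
- turn_grip (a point): Centre of the top face of the mushroom's turn grip, on the turning axis; it moves with the head and its frame turns with the head (z up). The grip is an upright red bar across the middle of the head, 50 mm long along this frame's x (25 mm either way), 12 mm thick along y, standing 20 mm high on the crown. Its top is 114 mm above the stop station's origin with the button out and 107 mm latched in.
- stop_plunger (a joint): How far the mushroom is pushed in (straight down), in m: 0 = out; 0.007 = latched in at its stop, where it stays by itself. Resistance is about 8 N at first and falls off; beyond 3.5 mm the button snaps in. It may be pressed on the top of the turn grip; released, it rises only when twisted.
- stop_head (a joint): Twist of the mushroom, in rad, clockwise seen from above counting positive: 0 at rest (sprung), end stop at 0.85. It turns only clockwise: the end of the grip on its +x side then goes towards its -y side. With the button latched in, turning it to 0.5 to 0.65 rad (resistance about 0.1 N m) lifts it and it springs out; let go, it turns back to 0.
- start_box: The start station, fixed on the same base plate beside the stop station (either may be the nearer one to the robot): the same grey enclosure 92 x 92 x 64 mm, its centre 115 mm from that of the stop station. Origin at the centre of its underside. On its top an aluminium ring, 35 mm in diameter and 9 mm high, round a flush white push button.
- start_button (a joint): How far the start button (white, 25 mm in diameter, its top 74 mm above the start station's origin) is pushed in, in m: 0 = out, 0.005 = fully in. It must not be pressed.
- burnisher: The bench burnisher, fixed: a green base plate 300 x 460 x 12 mm (x, y, z), origin at the centre of its underside, x pointing away from the robot at yaw 0, y to the left. The two stations stand on its +y half at y = 130 mm; on its -y half, centred at y = -125 mm, lies a finned green motor (axis along x, 100 mm thick, top 150 mm above the table) with a shaft and a hardwood burnishing cone towards -x.
- wax_tin: Loose bystander: round aluminium tin, 48 mm in diameter, 26 mm high, standing on the base plate. Origin at the centre of its underside.
- dish: Loose bystander: blue plastic plate, 150 mm in diameter, 26 mm high, on the table. Origin at the centre of its underside.
- stick: Loose bystander: round piece of branch, 110 mm long along its x, 32 mm thick, lying on the table. Origin under its middle.
- awl: Loose bystander: awl lying along its x, wooden handle 85 mm long and 28 mm thick to -x, thin steel spike 68 mm long to +x, on the table. Origin below the ferrule.

How it is judged (in metres and radians):
On the way, in this order (a step that is already met when the one before it is completed fails the run):
1. the button is latched in and the robot has let go of it (value of joint stop_plunger above 0.006 m and contact force between each of the arm, the fingers and stop_box below 0.3 N), for 0.2 s.
2. the head is twisted clockwise to its release point (value of joint stop_head above 0.4 rad), for 0.04 s.
At the end, for the whole second after the job is handed in: The mushroom is fully out (within 1.5 mm) and turned back to rest (within 0.1 rad), and the start button is out (value of joint stop_plunger below 0.0015 m and value of joint stop_head below 0.1 rad and value of joint start_button below 0.001 m); the robot touches nothing.
It fails at once if the start button is pressed (value of joint start_button above 0.002 m).
It fails at once if the turn grip is pinched (squeezed on both sides at once, over 10 N each) (contact force between the fingers and stop_head_c0 above 10 N and contact force between the fingers and stop_head_c1 above 10 N).
It fails at once if the tin, dish, stick or awl is moved or lifted by more than 15 mm (distance of any of wax_tin, dish, stick, awl from where it was at the start of the episode above 0.015 m).
It also fails if it takes over 38 s, if anything falls off the work surface, if the arm or the gripper's body presses on something with over 40 N, if the wrist force passes 120 N, or if a joint passes its speed limit or range.

## Working session

There is one attempt and no reset: what is moved stays moved. The work goes in short steps, each a Python script; the robot and the scene stay as the last script left them, time stands still between calls to the robot, and variables do not carry over. Pictures are saved under pics/ and viewed, about 8 in all and at most 12, crops included, and the job is handed in when it is done.

```bash
ls; mkdir -p pics
cat > h.py <<'E'
import numpy as np, cv2
from workcell import ctrl, command_gripper, solver, status, imaging, workorder, boxes_of, masks_of, mark_of
def grab(c):
    i=imaging.camera_info(c); p,d=imaging.get_image(c); return i,p,d
def ray(i,uv):
    V=np.array(i['view']); 
    dist=np.array(i.get('dist',i.get('distortion',np.zeros(5))),float).ravel()
    K=np.array([[i['fx'],0,i['cx']],[0,i['fy'],i['cy']],[0,0,1.]])
    n=cv2.undistortPoints(np.array(uv,float).reshape(-1,1,2),K,dist).reshape(-1,2)
    d=np.c_[n[:,0],-n[:,1],-np.ones(len(n))]
    R=V[:3,:3]; return -R.T@V[:3,3], d@R   # scaled: depth*d
def at_z(i,uv,z):
    o,d=ray(i,uv); return o+d*((z-o[2])/d[:,2])[:,None]
def at_depth(i,uv,dep):
    o,d=ray(i,uv); return o+d*np.asarray(dep).reshape(-1,1)
E
python3 - <<'E'
from h import *
for c in ("top","scene"):
    i,p,d=grab(c); cv2.imwrite(f"pics/{c}0.png",p[...,::-1])
    print(c,{k:v for k,v in i.items() if k!='view'}, np.round(ray(i,[[320,240]])[0]))
    for n,z in (("stop_box",12),("turn_grip",126),("start_box",12),("start_button",86),("burnisher",0),("wax_tin",12)):
        m=mark_of(n,c)[:2]
        for q in m: print(n,round(q['p'],2),np.round(q['xy']),np.round(at_z(i,[q['xy']],z)[0],1))
print(status.get_state())
E
```

```text
pics
top {'fx': 457.03089167742445, 'fy': 457.03089167742445, 'cx': 319.56405387518856, 'cy': 241.52992145451068} [382. 105. 944.]
turn_grip 0.82 [370. 194.] [638.8   6.2 126. ]
start_box 0.82 [366. 267.] [518.7   8.5  12. ]Traceback (most recent call last):
  File "<stdin>", line 6, in <module>
ValueError: it knows: awl, burnisher, dish, start_box, stick, stop_box, turn_grip, wax_tin
```

Run:
```python
from h import *
for c in ("top","scene"):
    i,p,d=grab(c); cv2.imwrite(f"pics/{c}0.png",p[...,::-1])
    print(c, np.round(ray(i,[[320,240]])[0]))
    for n,z in (("stop_box",12),("turn_grip",126),("start_box",12),("burnisher",0),("wax_tin",12)):
        for q in mark_of(n,c)[:2]: print(n,round(q['p'],2),np.round(q['xy']),np.round(at_z(i,[q['xy']],z)[0],1))
    for n in ("turn_grip","stop_box"):
        for q in boxes_of(n,c)[:2]: print('box',n,q)
print(status.get_state())
```

```text
top [382. 105. 944.]
stop_box 0.64 [368. 213.] [633.8  -1.9  12. ]
turn_grip 0.77 [368. 195.] [637.4   9.8 126. ]
start_box 0.93 [367. 267.] [519.5   7.2  12. ]
burnisher 0.8 [428. 242.] [ 571.4 -125.8    0. ]
wax_tin 0.76 [412. 295.] [459.4 -80.8  12. ]
box turn_grip {'rect': [354.1, 184.3, 28.9, 31.9], 'p': 0.77}
box stop_box {'rect': [348.4, 180.6, 46.4, 54.6], 'p': 0.56}
scene [ 827. -445.  809.]
stop_box 0.61 [335. 360.] [632.1   6.1  12. ]
turn_grip 0.86 [340. 318.] [638.7   5.1 126. ]
start_box 0.98 [271. 335.] [520.3   4.6  12. ]
burnisher 0.97 [257. 418.] [ 565.4 -123.4    0. ]
burnisher 0.29 [269. 240.] [412.9 196.    0. ]
wax_tin 0.8 [209. 364.] [459.2 -82.9  12. ]
box turn_grip {'rect': [317.6, 310.6, 39.0, 38.5], 'p': 0.63}
box stop_box {'rect': [295.1, 306.3, 82.4, 91.2], 'p': 0.68}
{'t': 1.0, 'qpos': array([-1.32959519e+00,  3.13188261e-01,  4.61091643e-02,  1.30359800e+00,
       -2.28162224e-05,  1.43119528e+00]), 'joint_vel': array([ 0.00059824, -0.00064222, -0.00035927, -0.00121281,  0.00218904,
        0.00036687]), 'joint_efforts': array([-1.27477560e-03, -4.80471575e+01,  2.98818666e+01,  9.07434401e-05,
       -3.07577675e-04, -5.20287514e-06]), 'position': array([ 213.70252978, -533.86157898,  231.33362162]), 'eef_rot': array([ 9.81928405e-01,  1.89252750e-01, -8.36615188e-06,  6.01193454e-05]), 'contact_force': array([-0.5642286 , -0.64252284,  0.98203134]), 'ft_torque': array([ 0.00348275, -0.02215065, -0.01689198]), 'grip_width': 1.0002978042018493}
```

View pics/top0.png

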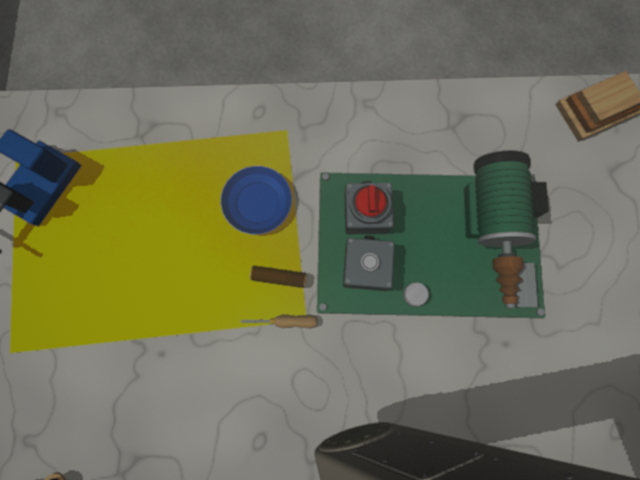

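View pics/scene0.png

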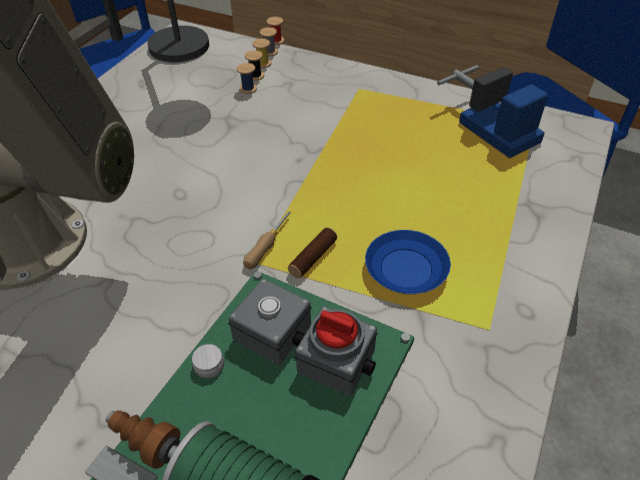

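The top view shows the stop station with its red head at about (370,200), farther from the robot. The start station is nearer, at (370,263), and the grip bar points roughly along world x. The scene view agrees. Next I'll take a close-up with the wrist camera.

Run:
```python
from h import *
ctrl.goto([600,6,320],[1,0,0,0]); ctrl.pause(.3)
i,p,d=grab("wrist"); cv2.imwrite("pics/w0.png",p[...,::-1])
print(np.round(ray(i,[[320,240]])[0]), status.get_state()['t'])
for n,z in (("stop_box",12),("turn_grip",126),("start_box",12)):
    for q in mark_of(n,"wrist")[:2]: print(n,round(q['p'],2),np.round(q['xy']),np.round(at_z(i,[q['xy']],z)[0],1))
# grip top by depth + red
hsv=cv2.cvtColor(p,cv2.COLOR_RGB2HSV)
red=((hsv[...,0]<10)|(hsv[...,0]>170))&(hsv[...,1]>120)&(d>0)
v,u=np.nonzero(red); P=at_depth(i,np.c_[u,v],d[v,u])
print(len(P),np.percentile(P[:,2],[5,50,95,99]))
T=P[abs(P[:,2]-np.percentile(P[:,2],97))<4]
r=cv2.minAreaRect(T[:,:2].astype(np.float32)); print("top",len(T),np.median(T,0),r, "head",P.min(0),P.max(0))
```

```text
[682.   6. 462.] 3.7333
stop_box 0.71 [318. 140.] [638.    3.7  12. ]
turn_grip 0.72 [320. 159.] [634.8   2.3 126. ]
4008 [100.89294036 104.73968821 125.59705208 126.30651429]
top 963 [636.13859561   3.93866881 124.93182587] ((672.4453125, -96.77456665039062), (48.27245330810547, 241.4573974609375), 20.50994300842285) head [ 600.51588969 -218.30704272   73.61364299] [711.22704415  33.01592282 127.88458134]
```

View pics/w0.png

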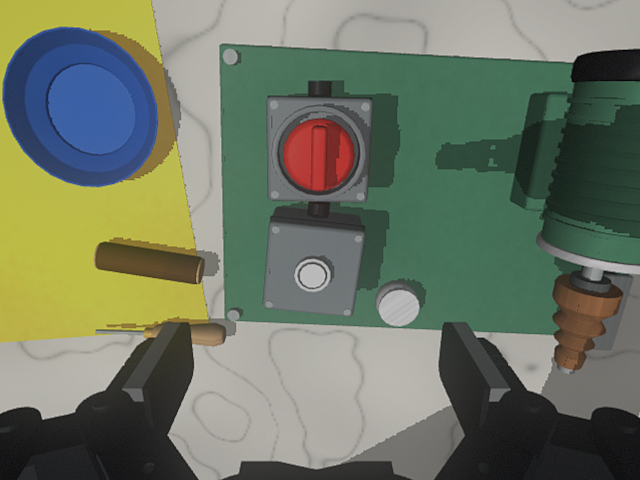

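The wrist view shows the head at (320,155), with the bar about parallel to world x. The start button is well clear at (312,275). I'll refine the axis and yaw from the depth data, then press.

```bash
cat >> h.py <<'E'
def grip(i,p,d,c0=(636,4)):
    hsv=cv2.cvtColor(p,cv2.COLOR_RGB2HSV)
    red=((hsv[...,0]<10)|(hsv[...,0]>170))&(hsv[...,1]>120)&(d>0)
    v,u=np.nonzero(red); P=at_depth(i,np.c_[u,v],d[v,u])
    P=P[np.hypot(P[:,0]-c0[0],P[:,1]-c0[1])<38]
    zt=np.percentile(P[:,2],96); T=P[P[:,2]>zt-4]
    (c,s,a)=cv2.minAreaRect(T[:,:2].astype(np.float32))
    b=cv2.boxPoints((c,s,a)); e=max((b[1]-b[0],b[2]-b[1]),key=np.linalg.norm); e=e*np.sign(e[0])
    hc=cv2.minEnclosingCircle(P[:,:2].astype(np.float32))
    return dict(top=round(float(zt),1),c=np.round(c,1),size=np.round(s,1),yaw=round(float(np.arctan2(e[1],e[0])),3),head=np.round([*hc[0],hc[1]],1))
E
python3 - <<'E'
from h import *
i,p,d=grab("wrist"); g=grip(i,p,d); print(g)
x,y=g['c']
if np.hypot(x-636,y-4)<6 and abs(g['yaw'])<.3:
    command_gripper(0.0)
    ctrl.goto([x,y,160],[1,0,0,0])
    ctrl.movel([x,y,130],speed=100); f0=status.get_state()['contact_force']; print(f0,status.get_state()['position'],status.get_state()['t'])
    for z in (126,124,122,120,119,118,117):
        ctrl.movel([x,y,z],speed=30); s=status.get_state(); f=(s['contact_force']-f0)[2]
        print(z,np.round(s['position'],1),round(f,1))
        if z<=120 and f>20: break
    ctrl.movel([x,y,160],speed=100); print(status.get_state()['t'])
    ctrl.pause(.4)
    i,p,d=grab("wrist"); cv2.imwrite("pics/w1.png",p[...,::-1]); print(grip(i,p,d))
E
```

```text
{'top': 125.7, 'c': array([634.9,   3.7]), 'size': array([12. , 49.7]), 'yaw': -0.021, 'head': array([631.9,   3.5,  32.2])}
[ 0.1243302   1.05815103 -0.10517662] [635.39246585   3.64543391 131.24842858] 5.85
126 [635.1   3.7 126.4] 0.4
124 [635.4   3.6 125.3] 6.8
122 [634.9   3.7 122. ] 0.2
120 [634.7   3.7 119.5] 0.0
119 [635.    3.7 119.1] 1.4
118 [635.2   3.7 119. ] 5.1
117 [635.4   3.7 118.9] 10.1
8.2167
{'top': 118.6, 'c': array([641.7,   4.1]), 'size': array([13.2, 36.5]), 'yaw': -0.018, 'head': array([631. ,   3.6,  33.6])}
```

The button latched: the top of the grip went from 125.7 to 118.6 mm and stayed there with the fingers off. Next is the twist, with the shut fingertips on the +y side of the far end of the bar, turning with it.

Run:
```python
from h import *
c=np.array([634.9,3.7]); psi=-0.02; Z=111
def pose(phi,o,z=Z,r=20):
    a=psi-phi; R=np.array([[np.cos(a),-np.sin(a)],[np.sin(a),np.cos(a)]])
    return [*(c+R@[r,o]),z],[np.cos(a/2),np.sin(a/2),0,0]
S=status.get_state
ctrl.movel(*pose(0,32,160),speed=120); ctrl.movel(*pose(0,32),speed=100)
f0=S()['contact_force']; print('f0',f0,S()['t'])
for o in np.arange(26,12,-1.5):
    ctrl.movel(*pose(0,o),speed=40); s=S(); f=s['contact_force']-f0
    print(round(o,1),np.round(s['position'],1),np.round(f,1))
    if np.linalg.norm(f[:2])>2.5: break
for phi in (.15,.3,.4,.5,.6,.7,.76):
    ctrl.movel(*pose(phi,o),speed=40); s=S(); f=s['contact_force']-f0
    print(phi,np.round(s['position'],1),np.round(f,1),round(s['t'],2))
    if np.linalg.norm(f)>35: break
ctrl.pause(.15)
i,p,d=grab("wrist"); cv2.imwrite("pics/w2.png",p[...,::-1]); print(grip(i,p,d))
```

```text
f0 [ 0.14722983 -0.13776626  0.0817441 ] 9.775
26.0 [655.9  28.8 111.7] [-0.   0.2 -0.2]
24.5 [655.4  27.7 111.1] [-0.6  0.3 -0.2]
23.0 [655.4  26.2 111. ] [ 0.4 -0.2 -0.7]
21.5 [655.3  24.7 111. ] [ 0.6  0.4 -0.2]
20.0 [655.3  23.2 111. ] [-1.2  0.  -0.4]
18.5 [655.3  21.7 111. ] [-0.5  1.  -1.5]
17.0 [655.3  20.5 111. ] [-0.1  1.6  0.1]
15.5 [655.3  19.2 111. ] [0.2 4.3 0.4]Traceback (most recent call last):
  File "<stdin>", line 14, in <module>
workcell.MotionError: the arm cannot follow that straight line within its joint ranges
```

Run:
```python
from h import *
s=status.get_state(); print(np.round(s['qpos'],3),s['contact_force'],s['t'])
for a in (-.1,.1,-.3,.3,-.7,1.55,-1.57,3.14):
    q=solver.solve_ik(list(s['position']),[np.cos(a/2),np.sin(a/2),0,0]); print(a,None if q is None else np.round(q,3))
```

```text
[-9.300e-02  5.220e-01  6.500e-02  1.113e+00  1.000e-03  3.068e+00] [0.34871546 4.12101575 0.44423665] 11.825
-0.1 [-0.093  0.522  0.065  1.114  0.    -3.135]
0.1 [-0.093  0.522  0.065  1.114  0.     2.949]
-0.3 [-0.093  0.522  0.065  1.114  0.    -2.935]
0.3 [-0.093  0.522  0.065  1.114  0.     2.749]
-0.7 [-0.093  0.522  0.065  1.114  0.    -2.535]
1.55 [-0.093  0.522  0.065  1.114  0.     1.499]
-1.57 [-0.093  0.522  0.065  1.114  0.    -1.665]
3.14 [-0.093  0.522  0.065  1.114  0.    -0.091]
```

Joint 6 is at its range limit. I'll back off and use the equivalent half-turned tool, which puts joint 6 near 0.

Run:
```python
from h import *
c=np.array([634.9,3.7]); psi=-0.02; Z=111
def pose(phi,o,z=Z,r=20):
    a=psi-phi; R=np.array([[np.cos(a),-np.sin(a)],[np.sin(a),np.cos(a)]]); b=a+np.pi
    return [*(c+R@[r,o]),z],[np.cos(b/2),np.sin(b/2),0,0]
S=status.get_state
x=S()['position']
ctrl.movel([x[0],x[1]+12,Z],speed=80); ctrl.movel([x[0],x[1]+12,160],speed=120)
ctrl.goto(*pose(0,32,160)); ctrl.movel(*pose(0,32),speed=100)
ctrl.movel(*pose(0,22),speed=50)
f0=S()['contact_force']; print('f0',f0,S()['t'])
for o in np.arange(20.5,12,-1.5):
    ctrl.movel(*pose(0,o),speed=40); s=S(); f=s['contact_force']-f0
    print(round(o,1),np.round(s['position'],1),np.round(f,1))
    if np.linalg.norm(f[:2])>2.5: break
for phi in (.15,.3,.4,.5,.6,.7):
    ctrl.movel(*pose(phi,o),speed=40); s=S(); f=s['contact_force']-f0
    print(phi,np.round(s['position'],1),np.round(f,1),round(s['t'],2))
    if np.linalg.norm(f)>35: break
ctrl.pause(.15)
i,p,d=grab("wrist"); cv2.imwrite("pics/w2.png",p[...,::-1]); print(grip(i,p,d))
```

```text
f0 [ 0.04523689 -0.22904295 -0.06086784] 16.325
20.5 [655.3  23.7 111.1] [0.8 0.1 0.3]
19.0 [655.3  22.3 111. ] [-0.9  0.8  0.1]
17.5 [655.2  20.9 110.9] [ 0.   1.2 -0.2]
16.0 [655.3  19.6 111. ] [ 0.8  1.7 -0.7]
14.5 [655.4  18.5 111. ] [1.6 5.2 0.5]
0.15 [657.5  15.7 111.5] [0.4 6.8 0.6] 17.88
0.3 [659.4  12.3 112.3] [0.4 5.7 4.1] 18.18
0.4 [660.3   9.9 112.9] [0.1 6.6 6.6] 18.43
0.5 [661.1   7.4 113.5] [0.2 7.5 9.1] 18.68
0.6 [661.8   4.6 113.9] [2.3 5.5 9.9] 18.93
0.7 [662.2   1.5 114.1] [2.2 4.9 9.9] 19.18
{'top': 123.8, 'c': array([635.5,   5.6]), 'size': array([17.1, 49.6]), 'yaw': -0.73, 'head': array([636.6,   0.8,  33.6])}
```

View pics/w2.png

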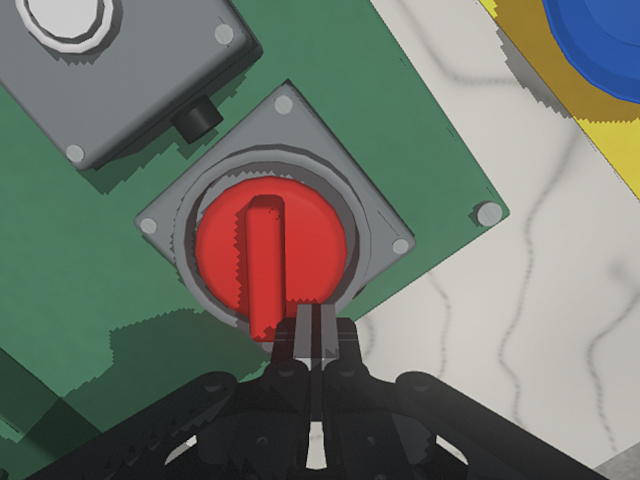

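The picture shows the bar at (265,265) turned about 0.71 rad clockwise. The grip top is at about 124 mm, so the button is nearly out, but about 10 N upward on the tool means the tips are resting on the crown. I'll lift slightly while it is twisted, then back away and look.

Run:
```python
from h import *
c=np.array([634.9,3.7]); psi=-0.02
def pose(phi,o,z,r=20):
    a=psi-phi; R=np.array([[np.cos(a),-np.sin(a)],[np.sin(a),np.cos(a)]]); b=a+np.pi
    return [*(c+R@[r,o]),z],[np.cos(b/2),np.sin(b/2),0,0]
S=status.get_state
ctrl.movel(*pose(.7,14.5,118),speed=40); s=S(); print(np.round(s['position'],1),np.round(s['contact_force'],1))
ctrl.movel(*pose(.35,16,118),speed=50); ctrl.movel(*pose(0,22,118),speed=50); ctrl.movel(*pose(0,32,118),speed=60); ctrl.movel(*pose(0,32,160),speed=120)
x,q=pose(0,0,230,r=50); ctrl.movel(x,q,speed=150); ctrl.pause(.3)
i,p,d=grab("wrist"); cv2.imwrite("pics/w3.png",p[...,::-1]); print(grip(i,p,d),S()['t'],S()['contact_force'])
```

```text
[660.5   0.9 119.4] [1.3 1.3 7.6]
{'top': 125.9, 'c': array([634.2,   3.1]), 'size': array([11.7, 49.4]), 'yaw': -0.015, 'head': array([636.8,   4.1,  32.2])} 22.5667 [-0.71855107  0.25850246 -0.07393929]
```

View pics/w3.png

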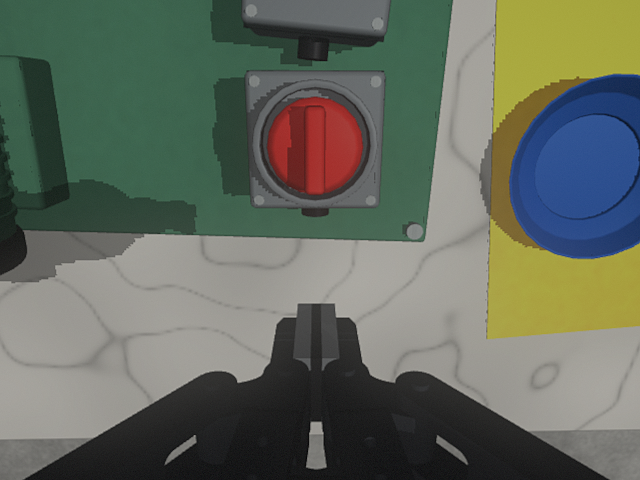

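The picture shows the head at (315,145) with the bar straight again (yaw -0.015), its top at 125.9 mm (fully out), and the fingers clear. I'm handing the job in.

```bash
python3 -c "
from h import *
print(workorder.sign_off(), status.get_state()['t'])"
```

```text
the job is handed in; nothing more can be done
the job is handed in; nothing more can be done
```

The stop check is done and handed in at about 23 s of the 38 s allowed; the hand-in gives no verdict. All measurements below come from the wrist camera.

- **Press:** I pushed the button in with the shut fingertips on top of the grip, using about 10 N at most. With the fingers off, the grip top stayed down at 118.6 mm (125.7 mm before), so it latched by itself.
- **Twist:** The first try stopped at light contact (about 4 N) because joint 6 was at its range limit. I backed off and repeated it with the tool turned half round. That pushed the grip clockwise to about 0.71 rad, and the button came up.
- **Holding it down:** During the twist the fingertips rested on the rising crown with about 10 N. I lifted them while the grip was still turned, then let it turn back.
- **Final check:** The grip top is at 125.9 mm, which is fully out. Its yaw is -0.015 rad against -0.021 rad at the start, so it is untwisted. The fingers are clear, with under 1 N on the tool, which is noise level.

The gripper stayed shut throughout, so nothing was pinched, and it never went near the start button. I did not measure the start button or the loose items again at the end; the arm passed well clear of them.

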